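Find the pedal with the stiff footswitch

TASK

Two of the three look-alike mini effect pedals on the sheet have a healthy footswitch and one has a stiff, worn-out one: push down on the switches to find out which, until both healthy ones have clicked and stay down. A healthy switch clicks at 3 to 8 N; never push any switch harder than 15 N. Then set the stiff pedal gently down, upright on its base, inside the wooden repair tray, and leave the two healthy pedals standing where they are, switched down, and everything else on the bench alone.

Things in the scene. Friction and masses are not known exactly. Their poses are not given: they have to be found in the camera images.
- pedal_a: one of three identical cream pedals, loose, 94 mm long (x), 42 wide (y), housing 36 high, 0.28 kg, plain long sides. Origin: centre of the underside. Switch: aluminium cap 20 mm across, 25 mm from the origin towards -x, pressed straight down, its top 51 to 61 mm up (differs from pedal to pedal). Black knob, top 47 mm up, 28 mm towards +x. Its name does not tell if it is the stiff one
- switch_a (a joint): how far pedal_a's cap is down, m; starts at 0. A healthy switch peaks at 3 to 8 N in the first 1.5 mm, snaps over 3 mm down and, let go, stays about 6 mm down; pushed further it meets a firm rubbery stop (10 to 17 N per mm, so push slowly). The stiff one only pushes back harder (2.5 N, then 4 N more per mm), never clicks and comes back up when let go
- pedal_b: one of three identical cream pedals, loose, 94 mm long (x), 42 wide (y), housing 36 high, 0.28 kg, plain long sides. Origin: centre of the underside. Switch: aluminium cap 20 mm across, 25 mm from the origin towards -x, pressed straight down, its top 51 to 61 mm up (differs from pedal to pedal). Black knob, top 47 mm up, 28 mm towards +x. Its name does not tell if it is the stiff one
- switch_b (a joint): how far pedal_b's cap is down, m; starts at 0. A healthy switch peaks at 3 to 8 N in the first 1.5 mm, snaps over 3 mm down and, let go, stays about 6 mm down; pushed further it meets a firm rubbery stop (10 to 17 N per mm, so push slowly). The stiff one only pushes back harder (2.5 N, then 4 N more per mm), never clicks and comes back up when let go
- pedal_c: one of three identical cream pedals, loose, 94 mm long (x), 42 wide (y), housing 36 high, 0.28 kg, plain long sides. Origin: centre of the underside. Switch: aluminium cap 20 mm across, 25 mm from the origin towards -x, pressed straight down, its top 51 to 61 mm up (differs from pedal to pedal). Black knob, top 47 mm up, 28 mm towards +x. Its name does not tell if it is the stiff one
- switch_c (a joint): how far pedal_c's cap is down, m; starts at 0. A healthy switch peaks at 3 to 8 N in the first 1.5 mm, snaps over 3 mm down and, let go, stays about 6 mm down; pushed further it meets a firm rubbery stop (10 to 17 N per mm, so push slowly). The stiff one only pushes back harder (2.5 N, then 4 N more per mm), never clicks and comes back up when let go
- tray: wooden repair tray with a red felt floor, open on top, fixed: 160 mm square outside, walls 6 mm thick and 16 mm high, inner floor about 6 mm above the table. Origin: centre of its underside
- tape_roll: roll of yellow masking tape lying flat, 80 mm across, 24 mm high; origin centre of its underside. Leave alone
- paint_cup: small white open cup, 68 mm across, 45 mm high; origin centre of its underside. Leave alone
- battery: orange and dark block battery lying flat, 48 x 26 x 17 mm; origin centre of its underside. Leave alone
- screwdriver: screwdriver, 160 mm long, lying along its x. Leave alone
- knob_tin: round steel tin with a mint lid, 70 mm across, 24 mm high; origin centre of its underside. Leave alone
Not all that is in view belongs to the job. What is shaped like the pedal_c but purple is not meant.

How it is judged:
By the outcome, as a careful person would: the job done as asked, in the order asked, and still so for the second after the job is handed in, with the robot touching nothing.
It also fails if it takes over 72 s, if anything falls off the work surface, if the arm or the gripper's body presses on something with over 40 N, if the wrist force passes 120 N, or if a joint passes its speed limit or range.

ROBOT

A 6-joint arm with a two-finger parallel gripper is mounted at the origin on the work surface. World frame = base frame: x ahead of the robot, y to its left, z up, the work surface at z = 0. Lengths are in mm, angles in rad, forces in N, time in s.
With the tool pointing down it reaches from about 275 to 750 mm from the base axis. Payload 10.2 kg.
Tool frame: the origin (TCP) lies between the finger pads; the fingertips stand 17 mm ahead of it and the grasp point (between the pads) lies 2 mm behind it (tips_ahead is the distance from the TCP to the fingertips, in mm); z points along the fingers, y is the line along which they close (so a half turn about z gives the same grasp; the last joint's range is limited). The gripper opens to 85 mm and grips with 20 to 120 N. Pads are 22 mm wide; open, the fingers measure 114 mm over their backs; the gripper's body (76 mm by 85 mm) begins 54 mm behind the grasp point. The pads swing forward as they close: fully open they stand 13 mm farther back than shut.
Start: joints at [-1.517, 0.313, 1.498, -0, 1.331, -0.223], TCP at [143.458, -505.026, 248.294] pointing down, gripper open.
Joint ranges: [-2.94, 2.94], [-0.97, 2.17], [0.19, 2.56], [-1.23, 4.37], [0.02, 3.11], [-2.88, 2.88]. Speed limits (rad/s): [2.39, 2.39, 3.01, 3.14, 3.14, 3.14].

INTERFACE

Orientations are given as a unit quaternion [w, x, y, z].
In Python, from rig import sense, capture, finish_job, boxes_of, tips_ahead gives the robot as it stands.
- The arm moves only by the tool drive_tool, never from a script. Its argument "commands" is text: rows parted by semicolons, each of 7 numbers parted by spaces: the shift along the world's x, y, z in units of 0.1 m (1.0 is 0.1 m), then the turn, a rotation vector about the world's x, y, z in units of pi/4 rad (1.0 is pi/4 rad), then the opening in per cent of the stroke, from 0 (shut) to 100 (fully open). A call has 1 to 20 rows; each row shifts and turns the commanded pose from where the row before left it; what a row does not reach is not made up. A row lasts 1/12 s, in which the tool goes at most 41.7 mm and 7.16 degrees, less where a joint would pass 70% of its speed; a pose out of reach is approached as far as the arm can. A call with a number of a shift or a turn outside -1 to 1 is refused whole. A call with a gripper value outside its range is refused whole. The fingers move at their own pace and stop on an object; "force" is the grip in N (left out, the last holds). Time passes only in rows, so rows that do not move let the fingers close. It gives the time, the measured TCP pose, the force, the opening and the grip force at its end, in the units of the state.
- sense(): the state, without advancing time (a new reading comes with each control period).
- capture(name): name is "side" or "top" or "wrist"; returns a dict with "pixels" (420x560x3 uint8, blue, green, red), "fov_y" (degrees; the focal length in pixels is half the picture's height over the tangent of half this angle, whatever the lens; pixels are square), "cx", "cy" (the principal point, pixels), "position" and "attitude" of the camera in the world; the wrist camera has in their place "tool_from_camera" (4x4, takes a point from camera to tool coordinates, whose origin is the TCP and whose axes are the flange's). Camera axes: x right, y down, z forward; pixel columns grow to the right and rows downward; lengths in mm; the calibration is good to about 2 mm. A picture is of the moment at which its call begins: read the wrist's pose just before it. There is no depth.
- finish_job(): hands the job in; it is judged then, once.
Trained networks look in a picture, given as the dict that the camera call returned (one of the last four; its "shot" number tells which), for a name from the list of things; names that differ only in an ending like _2 or _b are one class to them, and where a whole thing is asked for, a point or a joint stands for the part that bears it (a point fixed in the world has none). Each returns a list of dicts, best first, with "confidence" (0 to 1); they miss things now and then, are a little off and sometimes report something else, mostly with a low value. They report only what shows in the picture. A call takes as long as a camera call. They do not tell look-alikes from the thing itself.
- boxes_of(picture, name): "position" ([column, row] in pixels, amid what is visible of it).
The state is a dict: "time_s": time; "joints": joint angles; "dq": joint speeds; "tau": joint torques, N m; "eef_pos": TCP position; "ee_rot": TCP orientation; "force": force on the tool from outside, world axes, zero at the start; "wrist_torque": the same for the moment, N m; "grip_width": opening from 0.0 (shut) to 1.0 (fully open); "grip_force": force on a finger pad.
Only numpy, scipy, OpenCV 4.12 (cv2) and the standard library are available. Lean on these libraries where they do the work, as an engineer would, in place of code of your own. Each camera call takes 0.05 s, during which the arm holds its last target. There are 200 camera calls.

## Working session

There is one attempt and no reset: what is moved stays moved. The work goes in short steps, Python scripts to look and compute and a tool call to move; the robot and the scene stay as the last step left them, time stands still between calls to the robot, and variables do not carry over. Pictures are saved under pics/ and viewed, at most 13 in all, crops included, and the job is handed in when it is done.

Besides the shell and the picture viewer there is one more tool, called as name(argument=value, ...) on one line, values as JSON. drive_tool: Moves the arm, as the interface text tells. Shifts and turns lie within -1 to 1; 1 stands for 0.1 m of shift or pi/4 rad of turn. Its arguments: {"type":"object","properties":{"commands":{"type":"string"},"force":{"type":"number"}},"required":["commands"]}

```bash
mkdir -p pics; cat > h.py <<'E'
import numpy as np, cv2
from scipy.spatial.transform import Rotation as R
from rig import *
def cam(p, s=None):
    f=p["pixels"].shape[0]/2/np.tan(np.radians(p["fov_y"]/2))
    if "position" in p:
        a=np.array(p["attitude"],float)
        M=a if a.shape==(3,3) else R.from_quat(a[[1,2,3,0]]).as_matrix()
        return f,M,np.array(p["position"],float)
    q=np.array(s["ee_rot"]); T=R.from_quat(q[[1,2,3,0]]).as_matrix(); X=np.array(p["tool_from_camera"])
    return f,T@X[:3,:3],T@X[:3,3]+np.array(s["eef_pos"])
def at(p,uv,z,s=None):
    f,M,o=cam(p,s); d=M@np.array([(uv[0]-p["cx"])/f,(uv[1]-p["cy"])/f,1]); return (o+d*(z-o[2])/d[2]).round(1)
def px(p,X,s=None):
    f,M,o=cam(p,s); c=M.T@(np.array(X,float)-o); return np.array([p["cx"]+f*c[0]/c[2],p["cy"]+f*c[1]/c[2]]).round(1)
E
python3 - <<'E'
from h import *
s=sense(); print(s)
for n in ["top","side"]:
    p=capture(n); cv2.imwrite(f"pics/{n}0.png",p["pixels"]); print(n,p.get("position"),p.get("attitude"),p["fov_y"],p["cx"],p["cy"])
    for k,z in [("pedal_a",36),("switch_a",56),("tray",6)]:
        for b in boxes_of(p,k): print(k,b["confidence"],b["position"],at(p,b["position"],z))
E
```

```text
{'time_s': 0.0, 'joints': array([-1.51740271e+00,  3.13447766e-01,  1.49844894e+00,  2.40373932e-06,
        1.33098828e+00, -2.23412053e-01]), 'dq': array([ 0.00143515,  0.00036473, -0.00039415, -0.00031364,  0.00054434,
        0.00071847]), 'tau': array([-9.55948090e-04, -4.12265110e+01, -2.59742010e+01, -2.56914582e-04,
        4.21508492e-03, -9.56145840e-06]), 'eef_pos': array([ 143.44405156, -504.77712674,  247.73173907]), 'ee_rot': array([-6.43733497e-04,  9.90437439e-01,  1.37961087e-01,  5.60270056e-05]), 'force': array([0.35450967, 0.23640725, 0.42140343]), 'wrist_torque': array([-0.05290851,  0.00601104,  0.01607291]), 'grip_force': 0.0, 'grip_width': 1.002960358743959}
top [358.2398057    5.77403727 854.34949687] [-0.08516085  0.71810192 -0.68578977  0.08227795] 55.6420522027983 279.5650443149028 211.63267690843387
pedal_a 0.97 [223.6, 215.9] [541.4 131.3  36. ]
pedal_a 0.85 [356.4, 235.1] [ 513.2 -148.7   36. ]
pedal_a 0.85 [158.9, 265.4] [431.5 255.4  36. ]
pedal_a 0.79 [117.6, 214.4] [534.3 355.   36. ]
pedal_a 0.76 [274.1, 276.5] [419.9  18.6  36. ]
pedal_a 0.66 [213
[... 259 characters left out ...]
92. -147.   56.]
tray 0.65 [445.0, 243.9] [ 508.4 -344.9    6. ]
side [422.49992382 653.67864518 805.5649991 ] [ 0.02583113 -0.08634008  0.93031981 -0.35550415] 46.79973092374451 278.03108540467696 210.8462741332037
pedal_a 0.9 [307.6, 341.8] [431.7 262.3  36. ]
pedal_a 0.85 [358.5, 297.7] [351.9 158.1  36. ]
pedal_a 0.83 [328.2, 238.5] [422.1  30.4  36. ]
pedal_a 0.73 [235.2, 389.8] [534.  365.9  36. ]
pedal_a 0.73 [186.8, 237.3] [703.6  81.5  36. ]
pedal_a 0.59 [260.4, 275.6] [538.8 144.4  36. ]
switch_a 0.58 [271.5, 273.0] [516.7 148.1  56. ]
switch_a 0.51 [292.6, 333.4] [458.6 262.   56. ]
switch_a 0.49 [309.3, 166.3] [ 487.3 -152.7   56. ]
tray 0.89 [313.5, 131.2] [ 499.1 -340.4    6. ]
```

View pics/top0.png

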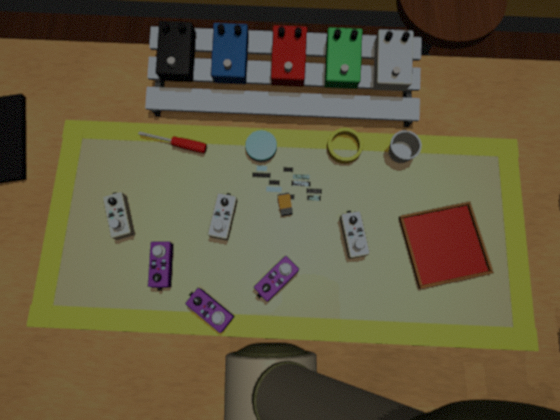

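View pics/side0.png

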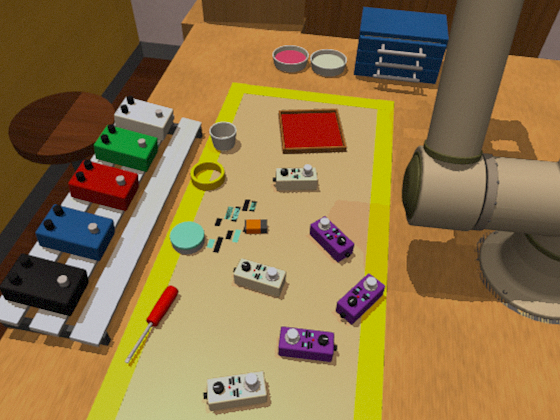

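The top view shows the cream pedals at about (118,215), (223,216) and (355,234), and the tray at (445,244). The purple pedals are decoys. All the cream caps sit towards the robot. I'll go above the nearest one, pedal 3, with the fingers shut.

drive_tool(commands="0.27 0.27 0 0 0 0 0;0.27 0.27 0 0 0 0 0;0.27 0.27 0 0 0 0 0;0.27 0.27 0 0 0 0 0;0.27 0.27 0 0 0 0 0;0.27 0.27 0 0 0 0 0;0.27 0.27 0 0 0 0 0;0.27 0.27 0 0 0 0 0;0.27 0.27 0 0 0 0 0;0.27 0.27 0 0 0 0 0;0.27 0.27 0 0 0 0 0;0.27 0.27 0 0 0 0 0;0.1 0.27 0 0 0 0 0;0 0 0 0 0 0 0;0 0 0 0 0 0 0", force=40)

```text
time_s: 1.65
eef_pos: [477.8, -153.0, 248.2]
ee_rot: [0.0, 0.99, 0.139, -0.0]
force: [-0.8, -0.6, 0.5]
grip_width: 0.003
grip_force: 0.0
```

```bash
cat > look.py <<'E'
import sys
from h import *
s=sense(); p=capture("wrist"); n=sys.argv[1]; cv2.imwrite(f"pics/{n}.png",p["pixels"])
np.savez(f"pics/{n}.npz",f=p["fov_y"])
print(s["time_s"],s["eef_pos"].round(1),s["ee_rot"].round(4),s["force"].round(2),s["grip_width"],"tips",tips_ahead() if callable(tips_ahead) else tips_ahead)
print(np.round(p["tool_from_camera"],3).tolist())
for k,z in [("pedal_a",36),("switch_a",56)]:
    for b in boxes_of(p,k): print(k,b["confidence"],b["position"],at(p,b["position"],z,s))
# cream silhouette
hsv=cv2.cvtColor(p["pixels"],cv2.COLOR_BGR2HSV)
for uv in sys.argv[2:]: 
    u,v=map(float,uv.split(",")); print(uv,at(p,(u,v),36,s),at(p,(u,v),56,s))
E
python3 look.py w1
```

```text
1.65 [ 477.8 -153.   248.2] [ 0.000e+00  9.903e-01  1.393e-01 -1.000e-04] [-0.83 -0.61  0.46] 0.0025465967005022104 tips 17.0
[[-0.0, -0.953, -0.302, 77.454], [1.0, -0.001, 0.0, -1.202], [-0.0, -0.302, 0.953, -125.637], [0.0, 0.0, 0.0, 1.0]]
pedal_a 0.98 [130.2, 187.5] [425.4   9.8  36. ]
pedal_a 0.85 [280.9, 146.1] [ 519.8 -146.3   36. ]
pedal_a 0.77 [25.5, 217.6] [353.2 126.4  36. ]
pedal_a 0.6 [34.8, 47.4] [545.8 123.   36. ]
switch_a 0.77 [278.9, 170.6] [ 496.  -150.6   56. ]
switch_a 0.74 [15.0, 235.7] [338.6 122.2  56. ]
switch_a 0.73 [134.4, 186.1] [435.8  -2.7  56. ]
switch_a 0.55 [7.7, 68.1] [520.2 132.7  56. ]
```

View pics/w1.png

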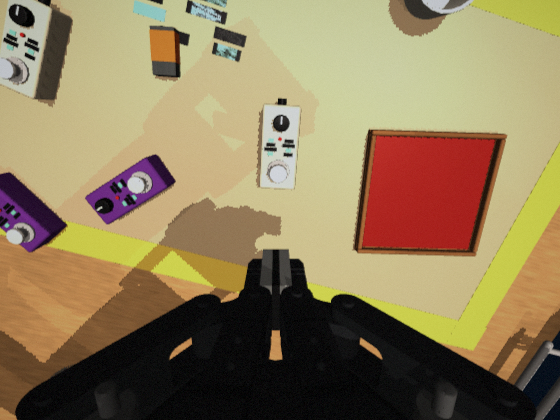

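The wrist view shows the pedal 3 cap at (279,172) and its knob at (281,123), nearly in line with the tool. The tray's outer rim corners are at about (369,130), (506,134), (479,254) and (358,252).

```bash
python3 - <<'E'
from h import *
s=sense(); p=capture("wrist")
t=[at(p,c,16,s)[:2] for c in [(369,130),(506,134),(479,254),(358,252)]]; print(t,np.mean(t,0),[np.linalg.norm(t[i]-t[i-1]) for i in range(4)])
k=at(p,(281,123),47,s); c=at(p,(279,172),56,s); d=(k-c)[:2]; print(k,c,np.linalg.norm(d),np.degrees(np.arctan2(d[1],d[0])))
for q in [(264,105),(299,103),(296,188),(261,188)]: print(at(p,q,36,s))
m=cv2.inRange(p["pixels"],(150,150,150),(255,255,255))
E
```

```text
[array([ 563. , -243.3]), array([ 602.5, -399.9]), array([ 452.8, -442.8]), array([ 411.8, -286.4])] [ 507.525 -343.1  ] [np.float64(157.2229308974998), np.float64(161.50482964914698), np.float64(155.72572041894685), np.float64(161.6847550018245)]
[ 543.4 -141.2   47. ] [ 493.9 -153.1   56. ] 50.91031329701282 13.517620276260002
[ 556.1 -118.7   36. ]
[ 568.3 -154.4   36. ]
[ 477.5 -178.8   36. ]
[ 466.3 -139.3   36. ]
```

drive_tool(commands="0.15 0 -0.3 0 0 0 0;0 0 -0.4 0 0 0 0;0 0 -0.4 0 0 0 0;0 0 -0.35 0 0 0 0;0 0 -0.18 0 0 0 0;0 0 -0.02 0 0 0 0;0 0 -0.02 0 0 0 0;0 0 0 0 0 0 0;0 0 0 0 0 0 0")

```text
time_s: 2.6
eef_pos: [493.1, -154.7, 82.9]
ee_rot: [0.001, 0.99, 0.138, 0.001]
force: [0.4, -0.6, -0.0]
grip_width: 0.0
grip_force: 0.0
```

```bash
python3 look.py w2
```

```text
2.6 [ 493.1 -154.7   82.9] [9.000e-04 9.905e-01 1.377e-01 1.100e-03] [ 0.41 -0.62 -0.03] 0.00037173237782218006 tips 17.0
[[-0.0, -0.953, -0.302, 77.45], [1.0, -0.001, 0.0, -1.2], [-0.0, -0.302, 0.953, -125.64], [0.0, 0.0, 0.0, 1.0]]
pedal_a 0.91 [36.3, 254.4] [442.7  -8.6  36. ]
pedal_a 0.65 [273.4, 183.0] [ 529.  -142.2   36. ]
switch_a 0.98 [11.4, 270.2] [442.8  -9.6  56. ]
switch_a 0.7 [265.1, 243.4] [ 498.8 -146.    56. ]
```

View pics/w2.png

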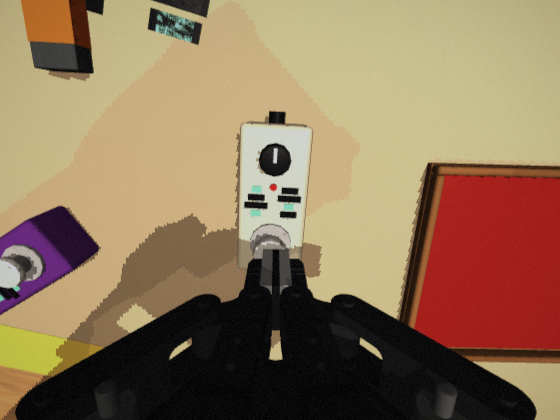

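The tips at (275,255) sit just short of the cap centre at about (270,243). I'll nudge across, then go down slowly in short calls.

drive_tool(commands="0.03 0.03 -0.01 0 0 0 0;0 0 -0.01 0 0 0 0;0 0 -0.01 0 0 0 0;0 0 -0.01 0 0 0 0;0 0 0 0 0 0 0;0 0 0 0 0 0 0")

```text
time_s: 3.25
eef_pos: [495.4, -151.0, 77.2]
ee_rot: [-0.0, 0.99, 0.138, -0.0]
force: [0.2, -0.4, -0.0]
grip_width: -0.001
grip_force: 0.0
```

drive_tool(commands="0 0 -0.005 0 0 0 0;0 0 -0.005 0 0 0 0;0 0 -0.005 0 0 0 0;0 0 -0.005 0 0 0 0;0 0 0 0 0 0 0")

```text
time_s: 3.67
eef_pos: [495.4, -151.0, 75.2]
ee_rot: [-0.0, 0.99, 0.138, -0.0]
force: [-0.1, 0.6, 0.2]
grip_width: -0.004
grip_force: 0.0
```

drive_tool(commands="0 0 -0.005 0 0 0 0;0 0 -0.005 0 0 0 0;0 0 -0.005 0 0 0 0;0 0 -0.005 0 0 0 0;0 0 0 0 0 0 0")

```text
time_s: 4.08
eef_pos: [495.5, -151.0, 73.4]
ee_rot: [0.0, 0.99, 0.138, 0.0]
force: [-1.2, 0.0, 2.9]
grip_width: -0.0
grip_force: 1.5
```

```bash
python3 - <<'E'
from h import *
s=sense();print(s["force"],s["eef_pos"])
E
```

```text
[-1.16352122  0.03945785  2.87928469] [ 495.4710281  -151.03105445   73.42024366]
```

Contact. I'll continue in 1 mm steps.

drive_tool(commands="0 0 -0.005 0 0 0 0;0 0 -0.005 0 0 0 0;0 0 0 0 0 0 0")

```text
time_s: 4.33
eef_pos: [495.5, -151.1, 72.6]
ee_rot: [0.0, 0.99, 0.138, 0.0]
force: [-2.8, 0.7, 5.5]
grip_width: -0.004
grip_force: 3.1
```

drive_tool(commands="0 0 -0.005 0 0 0 0;0 0 0 0 0 0 0")

```text
time_s: 4.5
eef_pos: [495.5, -151.1, 72.2]
ee_rot: [0.0, 0.99, 0.138, 0.0]
force: [-2.6, 1.6, 7.7]
grip_width: -0.003
grip_force: 3.8
```

drive_tool(commands="0 0 -0.005 0 0 0 0;0 0 0 0 0 0 0")

```text
time_s: 4.67
eef_pos: [495.5, -151.1, 71.8]
ee_rot: [0.0, 0.99, 0.138, 0.0]
force: [-3.6, 2.6, 8.7]
grip_width: -0.004
grip_force: 4.6
```

drive_tool(commands="0 0 -0.005 0 0 0 0;0 0 0 0 0 0 0")

```text
time_s: 4.83
eef_pos: [495.5, -151.1, 71.5]
ee_rot: [0.0, 0.99, 0.138, 0.0]
force: [-2.9, 0.2, 10.8]
grip_width: -0.001
grip_force: 5.3
```

10.8 N at over 2 mm with no snap, so pedal 3 is the stiff one. Next is pedal 2.

drive_tool(commands="0 0 0.2 0 0 0 0;0 0 0.4 0 0 0 0;0 0.2 0.35 0 0 0 0;0 0.4 0 0 0 0 0;0 0.4 0 0 0 0 0;0 0.4 0 0 0 0 0;0 0.4 0 0 0 0 0;0 0.4 0 0 0 0 0;0 0.4 0 0 0 0 0;0 0.2 0 0 0 0 0;0 0 0 0 0 0 0;0 0 0 0 0 0 0")

```text
time_s: 5.83
eef_pos: [495.3, 129.7, 165.5]
ee_rot: [0.0, 0.99, 0.139, -0.0]
force: [0.8, -0.0, -0.2]
grip_width: -0.0
grip_force: 0.0
```

```bash
python3 look.py w3
```

```text
5.8333 [495.3 129.7 165.5] [ 1.000e-04  9.903e-01  1.390e-01 -1.000e-04] [ 0.83 -0.04 -0.21] -0.00012958368341149228 tips 17.0
[[-0.0, -0.953, -0.302, 77.453], [1.0, -0.001, 0.0, -1.202], [-0.0, -0.302, 0.953, -125.637], [0.0, 0.0, 0.0, 1.0]]
pedal_a 0.98 [212.6, 291.9] [389.7 165.4  36. ]
pedal_a 0.96 [372.8, 287.7] [437.8  14.3  36. ]
pedal_a 0.85 [133.7, 219.1] [445.1 251.1  36. ]
pedal_a 0.84 [535.7, 256.4] [ 512.5 -122.4   36. ]
pedal_a 0.81 [287.4, 146.7] [546.2 134.8  36. ]
pedal_a 0.76 [32.2, 84.4] [537.1 344.5  36. ]
switch_a 0.96 [8.8, 114.6] [513.  345.7  56. ]
switch_a 0.91 [271.8, 178.5] [520.3 141.   56. ]
switch_a 0.62 [391.2, 303.6] [437.    2.4  56. ]
switch_a 0.59 [120.2, 207.3] [462.2 255.6  56. ]
switch_a 0.53 [556.5, 286.7] [ 495.  -135.2   56. ]
switch_a 0.27 [421.5, 9.9] [662.1  74.1  56. ]
```

View pics/w3.png

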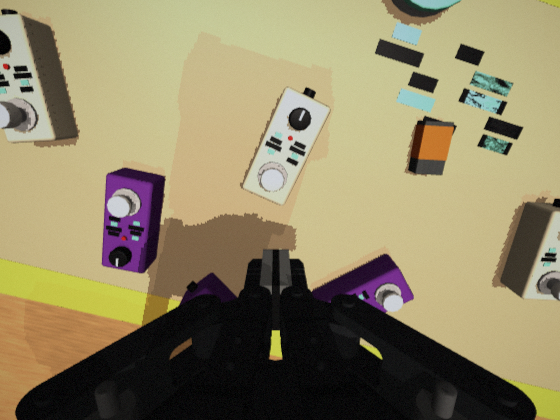

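The pedal 2 cap shows at (272,179), which gives about (520,141).

drive_tool(commands="0.24 0.11 -0.2 0 0 0 0;0 0 -0.4 0 0 0 0;0 0 -0.2 0 0 0 0;0 0 -0.03 0 0 0 0;0 0 -0.02 0 0 0 0;0 0 -0.02 0 0 0 0;0 0 0 0 0 0 0;0 0 0 0 0 0 0")

```text
time_s: 6.65
eef_pos: [520.1, 139.8, 80.1]
ee_rot: [0.0, 0.99, 0.138, 0.001]
force: [-0.1, -0.1, 0.7]
grip_width: -0.0
grip_force: 0.0
```

```bash
python3 look.py w4
```

```text
6.65 [520.1 139.8  80.1] [1.000e-04 9.905e-01 1.378e-01 1.200e-03] [-0.11 -0.07  0.69] -0.00010962490007102298 tips 17.0
[[-0.0, -0.953, -0.302, 77.45], [1.0, -0.001, 0.0, -1.201], [-0.0, -0.302, 0.953, -125.638], [0.0, 0.0, 0.0, 1.0]]
pedal_a 0.83 [4.0, 174.4] [518.9 304.3  36. ]
pedal_a 0.59 [298.0, 193.5] [554.4 136.8  36. ]
pedal_a 0.57 [83.9, 293.4] [450.8 252.8  36. ]
pedal_a 0.54 [378.4, 355.9] [455.6  46.4  36. ]
switch_a 0.68 [64.5, 292.3] [465.3 253.   56. ]
switch_a 0.5 [275.9, 246.6] [526.8 142.6  56. ]
```

View pics/w4.png

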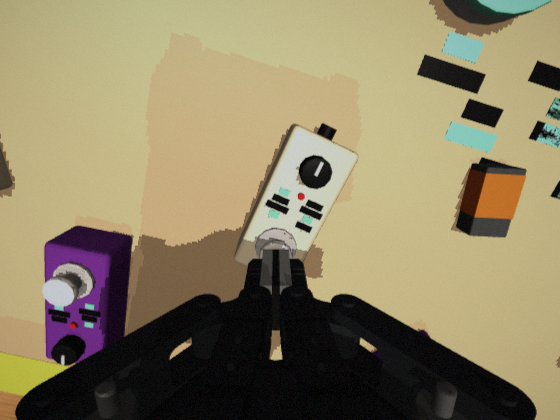

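The tips are over the cap at (277,247). Pressing slowly.

drive_tool(commands="0.02 0.01 -0.01 0 0 0 0;0 0 -0.01 0 0 0 0;0 0 -0.005 0 0 0 0;0 0 0 0 0 0 0")

```text
time_s: 7.13
eef_pos: [521.4, 141.0, 76.1]
ee_rot: [-0.0, 0.99, 0.138, -0.0]
force: [0.2, -0.4, -0.2]
grip_width: -0.002
grip_force: 0.0
```

drive_tool(commands="0 0 -0.005 0 0 0 0;0 0 -0.005 0 0 0 0;0 0 -0.005 0 0 0 0;0 0 -0.005 0 0 0 0;0 0 0 0 0 0 0")

```text
time_s: 7.55
eef_pos: [521.4, 141.0, 74.2]
ee_rot: [-0.0, 0.99, 0.138, -0.0]
force: [0.6, -0.6, 0.1]
grip_width: -0.004
grip_force: 0.0
```

drive_tool(commands="0 0 -0.005 0 0 0 0;0 0 -0.005 0 0 0 0;0 0 -0.005 0 0 0 0;0 0 -0.005 0 0 0 0;0 0 0 0 0 0 0")

```text
time_s: 7.97
eef_pos: [521.4, 141.0, 72.2]
ee_rot: [-0.0, 0.99, 0.138, -0.0]
force: [-0.1, -0.3, 0.2]
grip_width: -0.0
grip_force: 0.0
```

drive_tool(commands="0 0 -0.005 0 0 0 0;0 0 -0.005 0 0 0 0;0 0 0 0 0 0 0")

```text
time_s: 8.22
eef_pos: [521.4, 141.0, 71.2]
ee_rot: [-0.0, 0.99, 0.138, -0.0]
force: [0.2, -0.0, 0.5]
grip_width: -0.0
grip_force: 0.0
```

drive_tool(commands="0 0 -0.005 0 0 0 0;0 0 -0.005 0 0 0 0;0 0 -0.005 0 0 0 0;0 0 0 0 0 0 0")

```text
time_s: 8.55
eef_pos: [521.4, 141.0, 69.7]
ee_rot: [-0.0, 0.99, 0.138, -0.0]
force: [0.8, -0.3, 0.6]
grip_width: -0.003
grip_force: 0.0
```

drive_tool(commands="0 0 -0.005 0 0 0 0;0 0 -0.005 0 0 0 0;0 0 0 0 0 0 0")

```text
time_s: 8.8
eef_pos: [521.5, 141.0, 68.9]
ee_rot: [-0.0, 0.99, 0.138, -0.0]
force: [-1.7, -1.6, 2.5]
grip_width: -0.0
grip_force: 1.4
```

drive_tool(commands="0 0 -0.005 0 0 0 0;0 0 -0.005 0 0 0 0;0 0 0 0 0 0 0")

```text
time_s: 9.05
eef_pos: [521.5, 141.0, 67.7]
ee_rot: [-0.0, 0.99, 0.138, 0.0]
force: [-1.3, 0.7, 1.8]
grip_width: 0.002
grip_force: 1.1
```

drive_tool(commands="0 0 -0.005 0 0 0 0;0 0 0 0 0 0 0")

```text
time_s: 9.22
eef_pos: [521.4, 141.0, 67.1]
ee_rot: [-0.0, 0.99, 0.138, -0.0]
force: [-0.7, 0.9, 0.5]
grip_width: 0.008
grip_force: 0.5
```

drive_tool(commands="0 0 -0.005 0 0 0 0;0 0 0 0 0 0 0")

```text
time_s: 9.38
eef_pos: [521.4, 141.0, 66.6]
ee_rot: [-0.0, 0.99, 0.138, -0.0]
force: [-0.1, 0.1, -0.1]
grip_width: 0.001
grip_force: 0.0
```

It snapped. I'll go 2 mm further to be sure it latched, then lift and head for pedal 1.

drive_tool(commands="0 0 -0.005 0 0 0 0;0 0 -0.005 0 0 0 0;0 0 -0.005 0 0 0 0;0 0 -0.005 0 0 0 0;0 0 0 0 0 0 0")

```text
time_s: 9.8
eef_pos: [521.4, 141.0, 64.7]
ee_rot: [-0.0, 0.99, 0.138, -0.0]
force: [-0.1, 0.3, 0.6]
grip_width: -0.0
grip_force: 0.0
```

drive_tool(commands="0 0 0.2 0 0 0 0;0 0 0.4 0 0 0 0;0 0.2 0.35 0 0 0 0;0 0.4 0 0 0 0 0;-0.06 0.4 0 0 0 0 0;-0.06 0.4 0 0 0 0 0;-0.06 0.4 0 0 0 0 0;-0.08 0.3 0 0 0 0 0;0 0 0 0 0 0 0;0 0 0 0 0 0 0")

```text
time_s: 10.63
eef_pos: [494.8, 352.1, 159.5]
ee_rot: [0.0, 0.99, 0.139, -0.0]
force: [-0.5, -1.0, 0.7]
grip_width: 0.002
grip_force: 0.0
```

```bash
python3 look.py w5
```

```text
10.6333 [494.8 352.1 159.5] [ 1.000e-04  9.903e-01  1.393e-01 -2.000e-04] [-0.52 -1.01  0.7 ] 0.001703394168238921 tips 17.0
[[-0.0, -0.953, -0.302, 77.454], [1.0, -0.001, 0.0, -1.202], [-0.0, -0.302, 0.953, -125.637], [0.0, 0.0, 0.0, 1.0]]
pedal_a 0.97 [511.7, 211.6] [546.6 150.3  36. ]
pedal_a 0.9 [280.4, 150.6] [541.5 362.3  36. ]
pedal_a 0.79 [353.8, 266.7] [456.8 265.6  36. ]
pedal_a 0.76 [532.1, 351.3] [415.1  52.1  36. ]
switch_a 0.82 [369.5, 274.5] [462.4 258.5  56. ]
switch_a 0.62 [282.0, 194.4] [510.8 352.4  56. ]
```

View pics/w5.png

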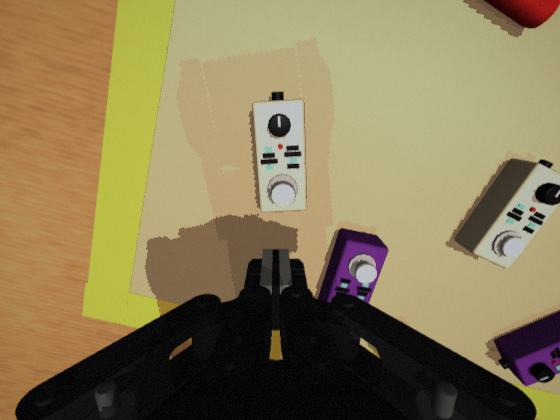

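The pedal 1 cap is at (282,194), which gives about (511,352.5).

drive_tool(commands="0.17 0.01 -0.2 0 0 0 0;0 0 -0.35 0 0 0 0;0 0 -0.2 0 0 0 0;0 0 -0.03 0 0 0 0;0 0 -0.01 0 0 0 0;0 0 0 0 0 0 0;0 0 0 0 0 0 0")

```text
time_s: 11.37
eef_pos: [513.4, 352.0, 82.7]
ee_rot: [-0.0, 0.99, 0.138, 0.001]
force: [0.4, -0.4, 0.6]
grip_width: -0.002
grip_force: 0.0
```

drive_tool(commands="0 0 -0.005 0 0 0 0;0 0 -0.005 0 0 0 0;0 0 -0.005 0 0 0 0;0 0 -0.005 0 0 0 0;0 0 0 0 0 0 0")

```text
time_s: 11.78
eef_pos: [512.4, 352.0, 78.8]
ee_rot: [-0.0, 0.99, 0.138, -0.0]
force: [0.3, 0.1, 0.7]
grip_width: -0.001
grip_force: 0.0
```

```bash
python3 look.py w6
```

```text
11.7833 [512.4 352.   78.8] [-0.      0.9904  0.138  -0.    ] [0.29 0.13 0.74] -0.0010328463704639774 tips 17.0
[[-0.0, -0.953, -0.302, 77.451], [1.0, -0.001, 0.0, -1.201], [-0.0, -0.302, 0.953, -125.637], [0.0, 0.0, 0.0, 1.0]]
pedal_a 0.82 [388.7, 308.6] [487.5 267.4  36. ]
pedal_a 0.72 [540.6, 292.9] [525.9 176.1  36. ]
pedal_a 0.56 [273.5, 186.3] [547.2 364.2  36. ]
pedal_a 0.43 [552.4, 416.7] [430.9 108.9  36. ]
switch_a 0.5 [277.6, 244.3] [521.2 354.4  56. ]
```

View pics/w6.png

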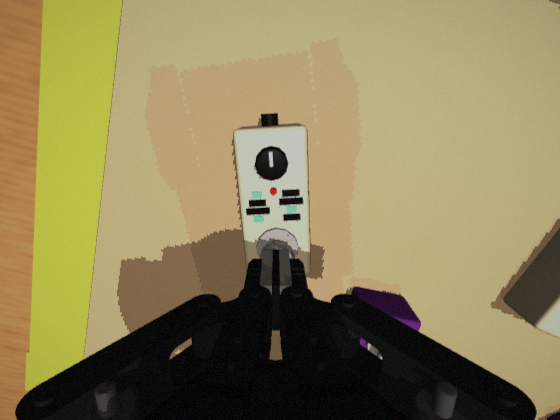

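The cap centre is at about (278,248), close to the tips. I'll continue with a 1 mm nudge.

drive_tool(commands="0.01 0 -0.005 0 0 0 0;0 0 -0.005 0 0 0 0;0 0 -0.005 0 0 0 0;0 0 -0.005 0 0 0 0;0 0 0 0 0 0 0")

```text
time_s: 12.35
eef_pos: [513.5, 352.0, 77.0]
ee_rot: [0.0, 0.99, 0.138, 0.0]
force: [-1.4, -0.4, 2.0]
grip_width: 0.001
grip_force: 1.2
```

drive_tool(commands="0 0 -0.005 0 0 0 0;0 0 -0.005 0 0 0 0;0 0 -0.005 0 0 0 0;0 0 0 0 0 0 0")

```text
time_s: 12.68
eef_pos: [513.5, 352.0, 75.3]
ee_rot: [-0.0, 0.99, 0.138, 0.0]
force: [-0.5, -0.5, 2.6]
grip_width: 0.002
grip_force: 1.7
```

drive_tool(commands="0 0 -0.005 0 0 0 0;0 0 -0.005 0 0 0 0;0 0 0 0 0 0 0")

```text
time_s: 12.93
eef_pos: [513.3, 351.9, 73.8]
ee_rot: [0.0, 0.99, 0.138, -0.0]
force: [1.3, 0.6, 0.2]
grip_width: 0.001
grip_force: 0.0
```

It snapped (77.3 down to 73.8). I'll push a little further, lift, and return to the stiff pedal with the fingers open.

drive_tool(commands="0 0 -0.005 0 0 0 0;0 0 -0.005 0 0 0 0;0 0 -0.005 0 0 0 0;0 0 0 0 0 0 0")

```text
time_s: 13.27
eef_pos: [513.4, 352.0, 72.5]
ee_rot: [0.0, 0.99, 0.138, -0.0]
force: [-0.3, 0.2, -0.0]
grip_width: -0.002
grip_force: 0.0
```

drive_tool(commands="0 0 0.2 0 0 0 0;0 0 0.4 0 0 0 0;0 -0.2 0.3 0 0 0 80;0 -0.4 0 0 0 0 80;0 -0.4 0 0 0 0 80;0 -0.4 0 0 0 0 80;0 -0.4 0 0 0 0 80;0 -0.4 0 0 0 0 80;0 -0.4 0 0 0 0 80;0 -0.4 0 0 0 0 80;0 -0.4 0 0 0 0 80;0 -0.4 0 0 0 0 80;0 -0.4 0 0 0 0 80;0 -0.4 0 0 0 0 80;0 -0.38 0 0 0 -0.055 80;0 0 0 0 0 0 80;0 0 0 0 0 0 80")

```text
time_s: 14.68
eef_pos: [513.2, -147.6, 162.6]
ee_rot: [-0.0, 0.993, 0.115, -0.0]
force: [-0.1, -0.2, -1.1]
grip_width: 0.802
grip_force: 0.0
```

```bash
python3 look.py w7
```

```text
14.6833 [ 513.2 -147.6  162.6] [-1.000e-04  9.934e-01  1.151e-01 -0.000e+00] [-0.06 -0.21 -1.06] 0.8023368011712307 tips 17.0
[[-0.0, -0.953, -0.302, 77.395], [1.0, -0.001, 0.0, -1.178], [-0.0, -0.302, 0.953, -125.637], [0.0, 0.0, 0.0, 1.0]]
pedal_a 0.94 [275.4, 191.0] [ 524.9 -143.7   36. ]
pedal_a 0.9 [9.5, 297.2] [359.8  87.2  36. ]
pedal_a 0.77 [97.4, 256.4] [424.9   5.   36. ]
pedal_a 0.76 [0.0, 63.7] [575.2  86.9  36. ]
switch_a 0.89 [96.6, 253.5] [440.5  -4.8  56. ]
switch_a 0.76 [271.2, 230.2] [ 496.  -146.8   56. ]
```

View pics/w7.png

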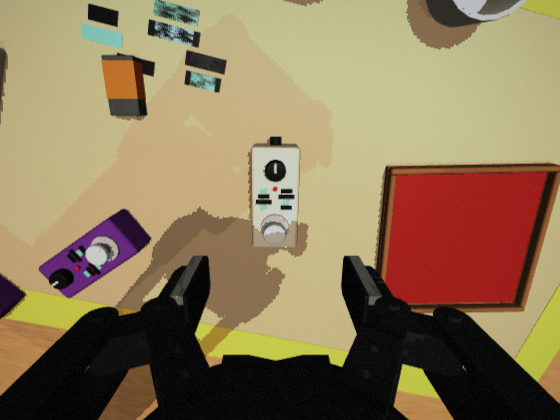

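The pedal is aligned with the tool, with its top face at columns 252–299 and rows 145–247. That puts its centre near (520.5,-144). Descending and grasping.

drive_tool(commands="0.07 0.04 -0.1 0 0 0 80;0 0 -0.35 0 0 0 80;0 0 -0.35 0 0 0 80;0 0 -0.3 0 0 0 80;0 0 -0.2 0 0 0 80;0 0 -0.05 0 0 0 80;0 0 0 0 0 0 80;0 0 0 0 0 0 40;0 0 0 0 0 0 40;0 0 0 0 0 0 40;0 0 0 0 0 0 40;0 0 0 0 0 0 40;0 0 0 0 0 0 40;0 0 0 0 0 0 40;0 0 0 0 0 0 40", force=40)

```text
time_s: 16.08
eef_pos: [521.7, -142.5, 29.6]
ee_rot: [0.001, 0.993, 0.117, 0.002]
force: [1.3, -0.1, 6.8]
grip_width: 0.484
grip_force: 41.8
```

drive_tool(commands="0 0 0.03 0 0 0 40;0 0 0.1 0 0 0 40;0 0 0.2 0 0 0 40;0 0 0.3 0 0 0 40;0 -0.1 0.1 0 0 0 40;-0.03 -0.3 0 0 0 0 40;-0.03 -0.3 0 0 0 0 40;-0.03 -0.3 0 0 0 0 40;-0.03 -0.3 0 0 0 0 40;-0.02 -0.3 0 0 0 0 40;0 -0.3 0 0 0 0 40;0 -0.1 0 0 0 0 40;0 0 0 0 0 0 40;0 0 0 0 0 0 40")

```text
time_s: 17.25
eef_pos: [506.2, -341.5, 100.8]
ee_rot: [-0.001, 0.993, 0.116, -0.0]
force: [-0.1, 0.5, -2.0]
grip_width: 0.482
grip_force: 41.5
```

```bash
python3 look.py w8; python3 - <<'E'
import cv2,sys
sys.path.insert(0,'.')
from h import *
p=capture("side"); a=cv2.resize(p["pixels"][60:270,180:460],(560,420)); b=cv2.imread("pics/w8.png")
cv2.imwrite("pics/c8.png",cv2.resize(np.hstack([a,b]),(800,300)))
E
```

```text
17.25 [ 506.2 -341.5  100.8] [-5.000e-04  9.932e-01  1.163e-01 -2.000e-04] [-0.07  0.49 -2.02] 0.4822213445312546 tips 17.0
[[-0.0, -0.953, -0.302, 77.398], [1.0, -0.001, 0.0, -1.18], [-0.0, -0.302, 0.953, -125.635], [0.0, 0.0, 0.0, 1.0]]
pedal_a 0.81 [276.6, 266.8] [ 478.8 -347.6   36. ]
switch_a 0.57 [276.2, 350.6] [ 424.5 -360.2   56. ]
```

View pics/c8.png

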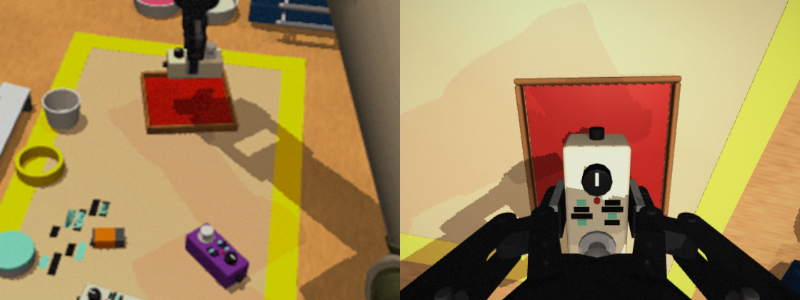

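The pedal is held level over the tray, and only the red felt is below it. Lowering.

drive_tool(commands="0 0 -0.2 0 0 0 40;0 0 -0.2 0 0 0 40;0 0 -0.1 0 0 0 40;0 0 -0.05 0 0 0 40;0 0 -0.02 0 0 0 40;0 0 -0.01 0 0 0 40;0 0 -0.01 0 0 0 40;0 0 -0.01 0 0 0 40;0 0 0 0 0 0 40;0 0 0 0 0 0 40")

```text
time_s: 18.28
eef_pos: [506.6, -342.2, 41.2]
ee_rot: [0.0, 0.993, 0.117, 0.0]
force: [-0.0, -0.5, -2.7]
grip_width: 0.48
grip_force: 41.4
```

drive_tool(commands="0 0 -0.01 0 0 0 40;0 0 -0.01 0 0 0 40;0 0 -0.01 0 0 0 40;0 0 0 0 0 0 40")

```text
time_s: 18.62
eef_pos: [506.4, -341.9, 37.5]
ee_rot: [-0.0, 0.993, 0.117, -0.0]
force: [-0.0, -0.6, -2.6]
grip_width: 0.482
grip_force: 41.4
```

drive_tool(commands="0 0 -0.01 0 0 0 40;0 0 -0.005 0 0 0 40;0 0 0 0 0 0 40;0 0 0 0 0 0 40")

```text
time_s: 18.95
eef_pos: [506.5, -342.0, 36.3]
ee_rot: [-0.0, 0.993, 0.117, -0.0]
force: [-0.5, -0.6, -2.5]
grip_width: 0.484
grip_force: 41.4
```

drive_tool(commands="0 0 -0.005 0 0 0 40;0 0 0 0 0 0 40;0 0 0 0 0 0 40")

```text
time_s: 19.2
eef_pos: [506.5, -342.0, 35.8]
ee_rot: [0.0, 0.993, 0.117, 0.0]
force: [0.4, -0.1, -2.8]
grip_width: 0.483
grip_force: 41.6
```

drive_tool(commands="0 0 -0.005 0 0 0 40;0 0 -0.005 0 0 0 40;0 0 0 0 0 0 40")

```text
time_s: 19.45
eef_pos: [506.4, -342.0, 35.7]
ee_rot: [0.0, 0.993, 0.117, -0.0]
force: [-4.3, 2.3, 5.7]
grip_width: 0.482
grip_force: 42.5
```

drive_tool(commands="0 0 -0.005 0 0 0 40;0 0 0 0 0 0 40;0 0 0 0 0 0 40")

```text
time_s: 19.7
eef_pos: [506.4, -342.1, 35.7]
ee_rot: [0.0, 0.993, 0.117, -0.0]
force: [-6.2, 4.7, 10.0]
grip_width: 0.483
grip_force: 43.1
```

Contact at z 35.7, as predicted. I'll relax 0.5 mm, open to 72% and lift.

drive_tool(commands="0 0 0.005 0 0 0 40;0 0 0.005 0 0 0 40;0 0 0 0 0 0 55;0 0 0 0 0 0 72;0 0 0 0 0 0 72;0 0 0 0 0 0 72;0 0 0.05 0 0 0 72;0 0 0.2 0 0 0 72;0 0 0.3 0 0 0 72;0 0 0.4 0 0 0 72;0 0 0.4 0 0 0 72;-0.3 0.1 0.2 0 0 0 72;-0.3 0.1 0 0 0 0 72;-0.3 0.1 0 0 0 0 72;0 0 0 0 0 0 72;0 0 0 0 0 0 72")

```text
time_s: 21.03
eef_pos: [415.9, -311.9, 191.1]
ee_rot: [0.0, 0.993, 0.116, 0.0]
force: [0.8, -0.1, 0.1]
grip_width: 0.722
grip_force: 0.0
```

```bash
python3 - <<'E'
from h import *
s=sense(); w=capture("wrist"); p=capture("side")
a=cv2.resize(p["pixels"][80:420,150:420],(400,504)); b=cv2.resize(w["pixels"],(400,300)); b=cv2.copyMakeBorder(b,0,204,0,0,cv2.BORDER_CONSTANT)
cv2.imwrite("pics/c9.png",np.hstack([a,b])); print(s["time_s"],s["eef_pos"])
for k,z in [("pedal_a",42),("switch_a",62)]:
    for q in boxes_of(w,k): print(k,q["confidence"],q["position"],at(w,q["position"],z,s))
E
```

```text
21.0333 [ 415.85959995 -311.94471402  191.13849628]
pedal_a 0.57 [331.4, 110.9] [ 504.3 -340.8   42. ]
switch_a 0.83 [335.0, 147.3] [ 475.8 -348.7   62. ]
```

View pics/c9.png

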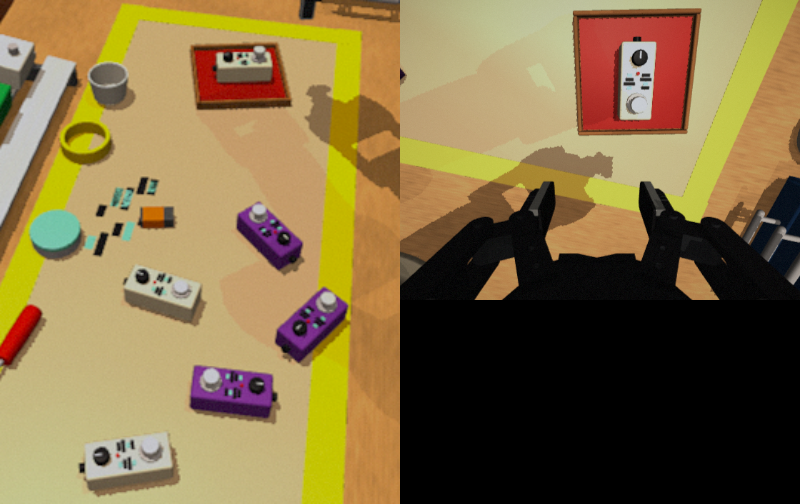

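The stiff pedal stands upright in the tray, at about (638,80) in the wrist half of the picture. Both healthy pedals are in place, and their caps fell away from the fingers when they snapped.

```bash
python3 -c "
from rig import finish_job; print(finish_job())"
```

```text
the job is handed in; nothing more can be done
None
```

The job is handed in: the two healthy pedals clicked and were left standing where they were, and the stiff one stands upright inside the repair tray. It took about 21 s of the 72 s, and the highest push I read on any switch was 10.8 N.

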